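# Shut and pin the clamshell filter holder, and keep it pressed

## Robot

A 6-joint arm with a two-finger parallel gripper is mounted at the origin on a cart in front of the work surface, level with it; the furniture and walls round the work are solid. World frame = base frame: x ahead of the robot, y to its left, z up, the work surface at z = 0. Lengths are in m, angles in rad, forces in N, time in s.
With the tool pointing down it reaches from about 0.375 to 0.9 m from the base axis. Payload 3.1 kg.
Tool frame: the origin (TCP) lies between the finger pads; the fingertips stand 22 mm ahead of it and the grasp point (between the pads) lies 3 mm ahead of it; z points along the fingers, y is the direction in which the jaws open and shut (so a half turn about z gives the same grasp; the last joint's range is limited). The gripper opens to 87 mm and grips with 3 to 60 N. Pads are 19 mm wide; open, the fingers measure 117 mm over their backs; the gripper's body (75 mm by 190 mm) begins 51 mm behind the grasp point.
Start: joints at [0.968, 0.527, 1.433, -0, 1.181, -0.178], TCP at [0.258, 0.569, 0.245] pointing down, gripper open.
Joint ranges: [-3.08, 3.08], [-0.75, 2.2], [0.22, 2.44], [-1.43, 4.57], [0, 2.65], [-2.85, 2.85]. Speed limits (rad/s): [2.79, 2.79, 3.14, 3.14, 3.14, 3.14].

## Interface

Orientations are given as a unit quaternion [x, y, z, w].
In Python, from rig import get_obs, camera, get_calibration, hand_in, search_frame gives the robot as it stands.
- The arm moves only by the shell command python3 -m jog 'ROWS' [FORCE]. ROWS is JSON, a list of rows, each an object with "grip": the closure in counts, from 0 (fully open) to 255 (shut); "travel": the shift along the world's x, y, z in cm, a list of three; "twist": the turn about the world's z in degrees. A call has 1 to 8 rows; each row shifts and turns the commanded pose from where the row before left it; what a row does not reach is not made up. A row lasts 1/10 s, in which the tool goes at most 50 mm and 8.59 degrees, less where a joint would pass 70% of its speed; a pose out of reach is approached as far as the arm can. A call is refused whole if a number of a shift passes 5 or a number of a turn 8.59, either way. A call with a gripper value outside its range is refused whole. The fingers move at their own pace and stop on an object; FORCE is the grip in N (left out, the last holds). Time passes only in rows, so rows that do not move let the fingers close. It gives the time, the measured TCP pose, the force and the opening at its end, in the units of the state.
- get_obs(): the state, without advancing time (a new reading comes with each control period).
- camera(name): name is "scene" or "top" or "wrist"; returns the picture (400x640x3 uint8, red, green, blue); there is no depth.
- get_calibration(name): a dict with "fx", "fy", "cx", "cy" (pixels), "R" (3x3) and "t" (3): a world point X has camera coordinates R X + t; the wrist camera has in their place "T_tool_cam" (4x4, takes a point from camera to tool coordinates, whose origin is the TCP and whose axes are the flange's). Camera axes: x right, y down, z forward; pixel columns grow to the right and rows downward; lengths in m; the calibration is good to about 2 mm. A picture is of the moment at which its call begins: read the wrist's pose just before it. get_calibration takes no time and is no camera call.
- hand_in(): hands the job in, once; it reports no verdict.
Trained networks look in the newest picture that a camera, given by its name, has taken for a name from the list of things; names that differ only in an ending like _2 or _b are one class to them, and where a whole thing is asked for, a point or a joint stands for the part that bears it (a point fixed in the world has none). Each returns a list of dicts, best first, with "p" (0 to 1); they miss things now and then, are a little off and sometimes report something else, mostly with a low value. They report only what shows in the picture. A call takes as long as a camera call. They do not tell look-alikes from the thing itself.
- search_frame(target, camera): "at" ([x, y, z] in m, in world coordinates, good to about 4 mm: the middle of the surface that is visible of it).
The state is a dict: "time": time; "q": joint angles; "joint_velocities": joint speeds; "joint_torque": joint torques, N m; "position": TCP position; "tool_rot": TCP orientation; "ft_force": force on the tool from outside, world axes, zero at the start; "moment": the same for the moment, N m; "grip_width": finger opening in m.
Only numpy, scipy, OpenCV 4.12 (cv2) and the standard library are available. Lean on these libraries where they do the work, as an engineer would, in place of code of your own. Each camera call takes 0.05 s, during which the arm holds its last target. There are 200 camera calls.

## Task

Close the clamshell filter holder: swing its open blue lid down onto the lower half, then take the locking pin by its black knob out of the white stand and push it straight down through the lid's hole into the hole below. The rubber gasket springs the lid several millimetres open again whenever it is let go, so finish while still pressing down, on the pin's knob or on the lid, with the pin fully home and the two halves fully shut; do not let go at the end. Leave the beaker and the vial that stand near the stand where they are.

Things in the scene. Friction and masses are not known exactly. Their poses are not given: they have to be found in the camera images.
- holder: Clamshell filter holder, fixed. Dark steel foot plate 200 x 130 x 8 mm under an aluminium lower half 142 x 100 mm, whose top face is 34 mm above the worktop and carries a black gasket ring. Origin: centre of the underside. x points from the pin hole to the hinge (within 0.35 rad of world x, so the hinge is on the far side), y along the hinge, z up.
- holder_hole (a point): Centre of the mouth of the pin hole in the lower half, on its top face (34 mm above the worktop), 130 mm from the hinge axis. Vertical blind hole 12.4 mm in diameter with a small chamfer, 26 mm deep.
- holder_hinge (a point): Middle of the lid's hinge axis, 34 mm above the worktop. The axis is level, along the holder's y.
- lid_hole (a point): Centre of the lid's pin hole at the outer face, 130 mm from the hinge axis; moves with the lid. Through hole 12.4 mm in diameter, chamfered, above holder_hole when the lid is down: 10 mm above it when fully shut, about 17 mm when the lid rests on the springy gasket, to which it returns when let go. Shutting it fully takes about 7 N here.
- pin_knob (a point): Centre of the pin's black round knob, 25 mm in diameter and 26 mm tall (from 13 mm below this point to 13 mm above). The pin stands upright with its shank in the stand and lifts straight out, 32 mm. Mass about 50 g.
- pin_tip (a point): Lower end of the pin's steel shank, 45 mm below pin_knob along the pin's axis. The shank is 10 mm in diameter and 32 mm long below the knob, its last 4 mm tapered. Fully home with the lid shut, the knob rests on the lid and this tip is 22 mm below holder_hole.
- stand: White pin stand 56 x 56 mm on a grey 70 x 70 mm foot, fixed, top 40 mm above the worktop; origin at the centre of its underside. Pin hole in the middle of its top.
- beaker_mid (a point): Centre, half-way up, of a small clear beaker, 44 mm in diameter, 58 mm tall, loose, about 100 mm beyond the stand. Not to be disturbed.
- vial_mid (a point): Centre, half-way up, of a sample vial with a blue cap, 15 mm in diameter, 48 mm tall, loose, about 90 mm to the left of the stand. Not to be disturbed.
- lid: Blue lid, a plate 134 x 100 x 10 mm, 0.2 kg, from 8 to 142 mm from the hinge axis. Origin on the axis; its y is the axis, its x points away from its free edge; its inner face is its plane z = 0. Starts 1.1 to 1.5 rad open (0 = shut and level), leaning to the robot. The stiff hinge (0.15 N m) holds it where it is left, down to 0.055 rad, where it rests on the gasket; it stops at about 1.8.
Things that resemble listed ones, but are neither listed nor needed, are in the scene too. Of the things like the part that bears pin_knob, leave any that is red; of the rest the smaller one is meant.

How it is judged:
By the outcome, as a careful person would: the job done as asked, in the order asked, and still so for the second after the job is handed in, while the arm keeps its last pose, push and grip.
It also fails if it takes over 56 s, if anything falls off the work surface, if the arm or the gripper's body presses on something with over 40 N, if the wrist force passes 120 N, or if a joint passes its speed limit or range.

## Working session

There is one attempt and no reset: what is moved stays moved. The work goes in short steps, Python scripts to look and compute and a shell command to move; the robot and the scene stay as the last step left them, time stands still between calls to the robot, and variables do not carry over. Pictures are saved under pics/ and viewed, about 8 in all and at most 12, crops included, and the job is handed in when it is done.

```bash
mkdir -p pics; ls
cat > h.py <<'E'
from rig import *
import numpy as np, cv2
from scipy.spatial.transform import Rotation as Ro
def snap(cam,name,crop=None,scale=1):
    o=get_obs(); im=camera(cam)
    j=im
    if crop: j=im[crop[1]:crop[3],crop[0]:crop[2]]
    if scale!=1: j=cv2.resize(j,None,fx=scale,fy=scale,interpolation=cv2.INTER_CUBIC)
    cv2.imwrite('pics/%s.png'%name,j[:,:,::-1]); return o,im
def cam(name,o=None):
    c=get_calibration(name)
    if 'R' in c: R=np.array(c['R']);t=np.array(c['t'])
    else:
        T=np.array(c['T_tool_cam']); Rt=Ro.from_quat(o['tool_rot']).as_matrix()
        Rw=Rt@T[:3,:3]; pw=Rt@T[:3,3]+np.array(o['position']); R=Rw.T; t=-R@pw
    return c,R,t
def proj(X,name,o=None):
    c,R,t=cam(name,o); x=R@np.array(X)+t; return np.array([c['fx']*x[0]/x[2]+c['cx'],c['fy']*x[1]/x[2]+c['cy']])
def unproj(u,v,z,name,o=None):
    c,R,t=cam(name,o); d=R.T@np.array([(u-c['cx'])/c['fx'],(v-c['cy'])/c['fy'],1]); p=-R.T@t
    return p+d*(z-p[2])/d[2]
E
python3 - <<'E'
from h import *
o,a=snap('scene','s1'); o,b=snap('top','t1')
cv2.imwrite('pics/st1.png',np.vstack([a,b])[:,:,::-1][:, :]) 
o=get_obs(); print(o)
for c in ['scene','top']:
  for t in ['holder','holder_hole','holder_hinge','lid','lid_hole','pin_knob','stand','beaker_mid','vial_mid']:
    print(c,t,[(np.round(d['at'],3).tolist(),round(d['p'],2)) for d in search_frame(t,c)])
E
```

```text
pics
{'time': 0.1, 'q': array([ 9.67531380e-01,  5.28368874e-01,  1.43375771e+00, -1.32023899e-05,
        1.18140406e+00, -1.78513195e-01]), 'joint_velocities': array([-6.70088090e-04, -1.85285258e-03, -2.24647383e-03,  7.88192516e-04,
        1.74775208e-03, -1.67654390e-05]), 'joint_torque': array([-8.10281963e-04, -4.40986741e+01, -1.77151698e+01,  6.34250930e-02,
        5.34228596e-02, -5.91327921e-05]), 'position': array([0.25719131, 0.56895998, 0.24367734]), 'tool_rot': array([ 2.10780435e-01,  9.77532950e-01, -8.98232521e-04, -3.63554132e-04]), 'ft_force': array([-0.39256588,  1.24326657,  0.68458355]), 'moment': array([-0.01626817,  0.1116178 ,  0.02776319]), 'grip_width': 0.08718530627516646}
scene holder [([0.597, -0.159, 0.034], 0.56)]
scene holder_hole [([0.595, -0.161, 0.035], 0.87), ([0.641, 0.191, 0.04], 0.72)]
scene holder_hinge [([0.599, -0.16, 0.035], 0.93)]
scene lid [([0.625, -0.147, 0.118], 0.93), ([0.532, 0.209, 0.026], 0.72), ([0.602, -0.161, 0.034], 0.48)]
scene lid_hole [([0.624, -0.146, 0.116], 0.97)]
scene pin_knob [([0.457, 0.205, 0.063], 0.89), ([0.536, 0.129, 0.044], 0.44)]
scene stand [([0.532, 0.205, 0.028], 0.86)]
scene beaker_mid [([0.639, 0.189, 0.039], 0.89), ([0.624, -0.15, 0.12], 0.25)]
scene vial_mid [([0.566, 0.311, 0.026], 0.61)]
top holder [([0.572, -0.152, 0.038], 0.71)]
top holder_hole [([0.576, -0.15, 0.037], 0.9)]
top holder_hinge [([0.568, -0.152, 0.035], 0.8)]
top lid [([0.619, -0.143, 0.169], 0.65)]
top lid_hole [([0.623, -0.142, 0.168], 0.6)]
top pin_knob [([0.542, 0.132, 0.059], 0.58), ([0.548, 0.219, 0.068], 0.52), ([0.46, 0.204, 0.075], 0.5), ([0.545, 0.212, 0.039], 0.45)]
top stand [([0.548, 0.214, 0.038], 0.76)]
top beaker_mid [([0.656, 0.199, 0.027], 0.79), ([0.568, -0.153, 0.037], 0.21)]
top vial_mid [([0.549, 0.218, 0.065], 0.16)]
```

```bash
python3 -c "
import cv2;a=cv2.imread('pics/st1.png');print(a.shape);cv2.imwrite('pics/st1s.png',cv2.resize(a,(480,600)))"
```

```text
(800, 640, 3)
```

View pics/s1.png

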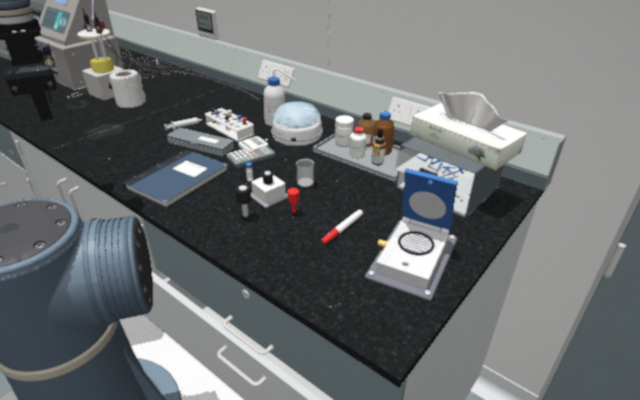

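View pics/t1.png

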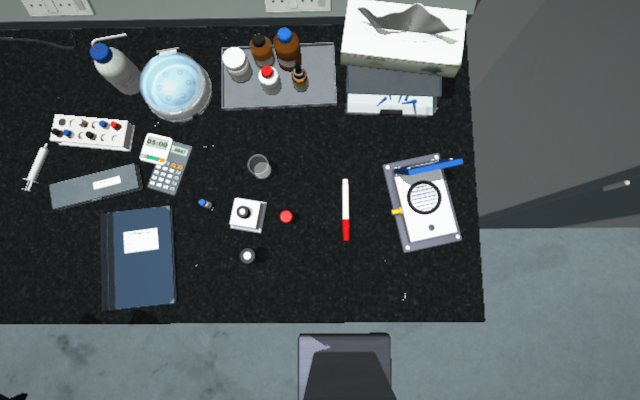

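Both views agree. The holder is at right with its lid up, and the stand (top-view pixel 244,211) carries the smaller black-knobbed pin. The larger black pin (248,256) and the red one (286,216) stand loose and are decoys. The vial is at (205,203) and the beaker at (259,166).

Run:
```python
from h import *
# foot plate corners, top image, z=.008
P=[unproj(u,v,.008,'top') for u,v in [(384,165),(441,153),(461,238),(408,251)]]
print(np.round(P,3)); 
print('knob top',unproj(244,211,.066,'top'),'hole',unproj(431,227,.034,'top'))
print('lid top edge pts z=.165',unproj(408,170,.165,'top'),unproj(462,160,.165,'top'))
print('red',unproj(286,216,.05,'top'),'big',unproj(247,255,.07,'top'))
R=Ro.from_quat(get_obs()['tool_rot']).as_matrix(); print(R.round(3))
print(get_calibration('wrist'))
```

```text
[[ 0.659 -0.075  0.008]
 [ 0.684 -0.202  0.008]
 [ 0.496 -0.236  0.008]
 [ 0.469 -0.121  0.008]]
knob top [0.55136396 0.22014818 0.066     ] hole [ 0.51801268 -0.16640896  0.034     ]
lid top edge pts z=.165 [ 0.61075634 -0.09872054  0.165     ] [ 0.62827796 -0.19736572  0.165     ]
red [0.54214512 0.13595969 0.05      ] big [0.46214667 0.21106018 0.07      ]
[[-0.911  0.412  0.   ]
 [ 0.412  0.911  0.   ]
 [-0.     0.    -1.   ]]
{'fx': 346.42091475661584, 'fy': 346.42091475661584, 'cx': 316.04956721904585, 'cy': 196.0681365600674, 'T_tool_cam': array([[ 4.65818312e-04, -9.65515168e-01, -2.60346392e-01,
         6.97990072e-02],
       [ 9.99999880e-01,  4.88919000e-04, -2.39698130e-05,
        -6.25165283e-04],
       [ 1.50431516e-04, -2.60346350e-01,  9.65515280e-01,
        -1.39383900e-01],
       [ 0.00000000e+00,  0.00000000e+00,  0.00000000e+00,
         1.00000000e+00]])}
```

```bash
python3 -m jog '[{"grip":0,"travel":[2.5,-3,0],"twist":4},{"grip":0,"travel":[3,-3.5,0],"twist":4},{"grip":0,"travel":[3,-3.5,0],"twist":4},{"grip":0,"travel":[3,-3.5,0],"twist":4},{"grip":0,"travel":[3,-3.5,0],"twist":4},{"grip":0,"travel":[3,-3.5,0],"twist":4},{"grip":0,"travel":[3,-3.5,0],"twist":4},{"grip":0,"travel":[3,-3.5,0],"twist":4}]'
python3 -m jog '[{"grip":0,"travel":[3,-3.5,0],"twist":3.6},{"grip":0,"travel":[1,-2,0],"twist":0},{"grip":0,"travel":[0,0,0],"twist":0}]'
python3 - <<'E'
from h import *
o,im=snap('wrist','w1')
print(o['position'],o['ft_force'],Ro.from_quat(o['tool_rot']).as_matrix()[:,1])
for t in ['pin_knob','stand','vial_mid','beaker_mid']:
    print(t,[(np.round(d['at'],3).tolist(),round(d['p'],2),proj(d['at'],'wrist',o).round()) for d in search_frame(t,'wrist')])
E
```

```text
time: 1.8
position: [0.4937, 0.2929, 0.2448]
tool_rot: [-0.068, 0.998, 0.0, 0.0]
ft_force: [-0.2, 0.5, -1.1]
grip_width: 0.0872
time: 2.1
position: [0.5347, 0.2365, 0.2445]
tool_rot: [-0.096, 0.995, -0.0, 0.0]
ft_force: [-0.0, 0.7, 0.1]
grip_width: 0.087
[0.53469314 0.23654947 0.24451342] [-0.00600455  0.71600129  0.07635492] [-1.90651144e-01  9.81657522e-01 -8.07144796e-04]
pin_knob [([0.551, 0.222, 0.065], 0.91, array([299., 193.])), ([0.537, 0.141, 0.057], 0.88, array([219., 161.])), ([0.459, 0.211, 0.078], 0.58, array([305.,  92.]))]
stand []
vial_mid [([0.55, 0.222, 0.066], 0.57, array([300., 193.])), ([0.573, 0.312, 0.039], 0.52, array([381., 223.]))]
beaker_mid [([0.634, 0.196, 0.033], 0.68, array([264., 253.]))]
```

View pics/w1.png

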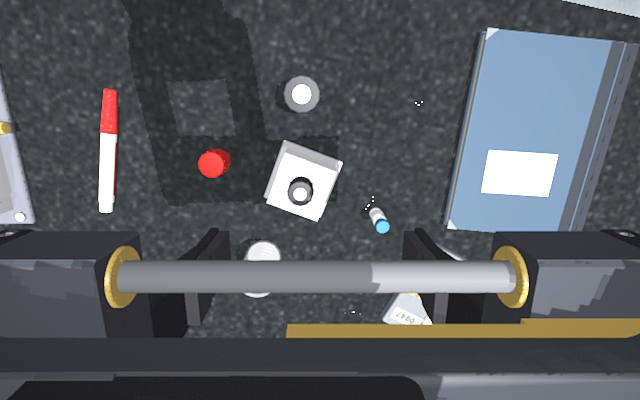

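The wrist view confirms the stand pin's knob at pixel (299,192), about (0.551, 0.222). The decoys are clear of it. Next is the holder.

```bash
python3 -m jog '[{"grip":255,"travel":[0.5,-4.5,0],"twist":0},{"grip":255,"travel":[0.7,-4.7,0],"twist":0},{"grip":255,"travel":[0.7,-4.7,0],"twist":0},{"grip":255,"travel":[0.7,-4.7,0],"twist":0},{"grip":255,"travel":[0.7,-4.7,0],"twist":0},{"grip":255,"travel":[0.7,-4.7,0],"twist":0},{"grip":255,"travel":[0.7,-4.7,0],"twist":0},{"grip":255,"travel":[0.7,-4.7,0],"twist":0}]' 20
python3 -m jog '[{"grip":255,"travel":[0,0,0],"twist":0},{"grip":255,"travel":[0,0,0],"twist":0}]'
python3 - <<'E'
from h import *
o,im=snap('wrist','w2')
print(o['position'],o['ft_force'],Ro.from_quat(o['tool_rot']).as_matrix()[:,1])
for t in ['holder_hole','holder_hinge','lid','lid_hole']:
    print(t,[(np.round(d['at'],3).tolist(),round(d['p'],2),proj(d['at'],'wrist',o).round()) for d in search_frame(t,'wrist')])
E
```

```text
time: 3.15
position: [0.5868, -0.1348, 0.2448]
tool_rot: [-0.099, 0.995, 0.0, 0.0]
ft_force: [0.6, 0.5, 0.2]
grip_width: 0.031
time: 3.35
position: [0.5865, -0.1343, 0.2444]
tool_rot: [-0.098, 0.995, 0.0, -0.0]
ft_force: [0.4, 1.3, -0.3]
grip_width: 0.0149
[ 0.58651238 -0.13434183  0.24436719] [ 0.38269701  1.33301166 -0.32535398] [-1.94400364e-01  9.80921862e-01  8.94252855e-04]
holder_hole [([0.559, -0.158, 0.039], 0.85, array([299., 143.])), ([0.617, -0.131, 0.14], 0.4, array([314., 241.]))]
holder_hinge [([0.564, -0.155, 0.035], 0.73, array([302., 149.]))]
lid [([0.618, -0.132, 0.141], 0.65, array([312., 243.])), ([0.661, 0.183, 0.031], 0.26, array([578., 290.]))]
lid_hole [([0.617, -0.13, 0.14], 0.68, array([315., 242.]))]
```

View pics/w2.png

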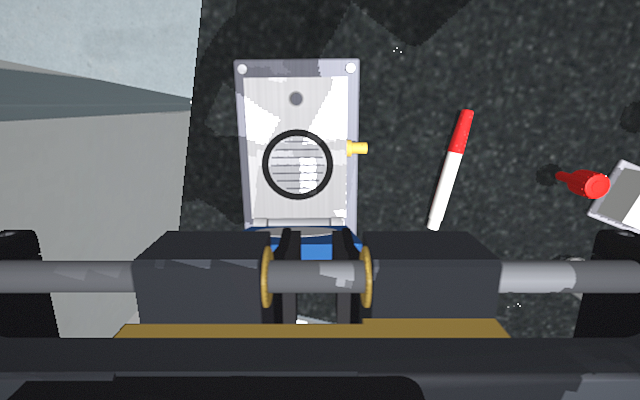

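The holder hole shows at pixel (295,98). The jaws are nearly parallel to the holder's y, and the blue lid stands just under the fingers.

Run:
```python
from h import *
o=get_obs()
h=unproj(295,98,.034,'wrist',o); a=unproj(235,60,.008,'wrist',o); b=unproj(358,59,.008,'wrist',o)
d=b-a; yaw=np.arctan2(-d[0],d[1]); print(h,yaw,np.linalg.norm(d))
print('hinge',h+.13*np.array([np.cos(yaw),np.sin(yaw),0]), h+.13*np.array([np.cos(.2),np.sin(.2),0]))
```

```text
[ 0.51724049 -0.16863568  0.034     ] 0.20718840358970889 0.1250227345748774
hinge [ 0.6444602  -0.14189348  0.034     ] [ 0.64464915 -0.14280867  0.034     ]
```

```bash
python3 -m jog '[{"grip":255,"travel":[3.2,0,0],"twist":0},{"grip":255,"travel":[3.2,0,0],"twist":0},{"grip":255,"travel":[2.9,-0.1,0],"twist":0},{"grip":255,"travel":[0,0,0],"twist":0},{"grip":255,"travel":[0,0,-2.5],"twist":0},{"grip":255,"travel":[0,0,-3],"twist":0},{"grip":255,"travel":[0,0,-2.9],"twist":0},{"grip":255,"travel":[0,0,0],"twist":0}]'
python3 - <<'E'
from h import *
o,im=snap('scene','s2',(340,60,560,320),2.3); print(o['position'],o['ft_force'])
E
```

```text
time: 4.4
position: [0.6755, -0.1332, 0.1559]
tool_rot: [-0.099, 0.995, 0.002, -0.005]
ft_force: [-0.4, 1.1, -0.6]
grip_width: 0.0001
[ 0.6754658  -0.13321451  0.15589093] [-0.3502196   1.13201286 -0.58522151]
```

View pics/s2.png

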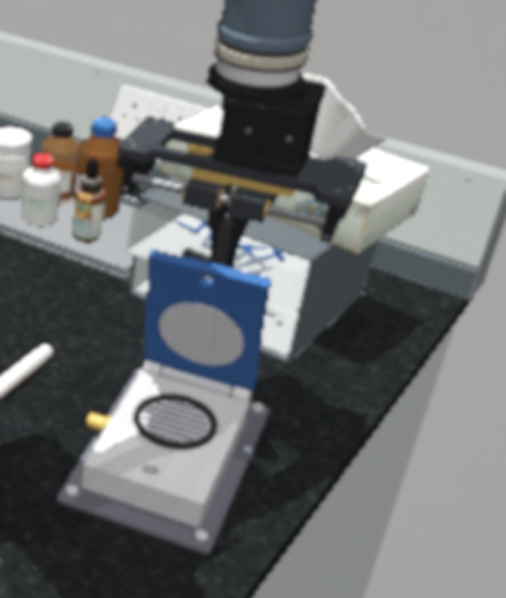

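The closed fingers are behind the lid, centred on it. Now I sweep it down along its arc.

```bash
python3 -m jog '[{"grip":255,"travel":[-1.6,-0.3,0],"twist":0},{"grip":255,"travel":[-1.6,-0.3,0.1],"twist":0},{"grip":255,"travel":[-1.0,-0.2,-0.1],"twist":0},{"grip":255,"travel":[-0.9,-0.2,-0.1],"twist":0},{"grip":255,"travel":[-1,-0.2,-0.3],"twist":0},{"grip":255,"travel":[-0.9,-0.2,-0.4],"twist":0},{"grip":255,"travel":[-0.9,-0.2,-0.6],"twist":0},{"grip":255,"travel":[-0.9,-0.2,-0.6],"twist":0}]'
python3 -m jog '[{"grip":255,"travel":[-0.8,-0.1,-0.7],"twist":0},{"grip":255,"travel":[-0.7,-0.1,-0.8],"twist":0},{"grip":255,"travel":[-0.6,-0.1,-0.8],"twist":0},{"grip":255,"travel":[-0.5,-0.1,-0.9],"twist":0},{"grip":255,"travel":[-0.4,-0.1,-0.9],"twist":0},{"grip":255,"travel":[-0.4,-0.1,-1],"twist":0},{"grip":255,"travel":[-0.4,-0.1,-1],"twist":0},{"grip":255,"travel":[0,0,0],"twist":0}]'
```

```text
time: 5.25
position: [0.5908, -0.1538, 0.14]
tool_rot: [-0.098, 0.995, -0.0, -0.0]
ft_force: [-0.1, -1.1, 0.2]
grip_width: 0.0008
time: 6.05
position: [0.5519, -0.1601, 0.0777]
tool_rot: [-0.098, 0.995, 0.001, -0.002]
ft_force: [0.0, 1.0, -0.4]
grip_width: 0.0007
```

```bash
python3 -m jog '[{"grip":255,"travel":[0,0,-0.5],"twist":0},{"grip":255,"travel":[0,0,-0.3],"twist":0},{"grip":255,"travel":[0,0,0],"twist":0}]'
python3 - <<'E'
from h import *
o,im=snap('scene','s3',(340,100,560,320),2.6); print(o['position'],o['ft_force'])
E
```

```text
time: 6.35
position: [0.5538, -0.1606, 0.0715]
tool_rot: [-0.098, 0.995, -0.0, 0.0]
ft_force: [0.5, -0.4, 1.0]
grip_width: 0.0004
[ 0.55381207 -0.16061462  0.0714763 ] [ 0.54414172 -0.4101898   1.04193332]
```

View pics/s3.png

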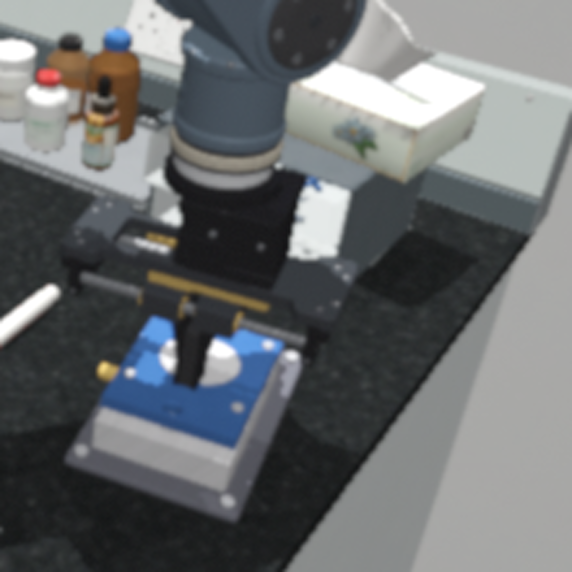

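The lid is down on the gasket. I lift clear, measure the lid hole, then go to the stand.

```bash
python3 -m jog '[{"grip":255,"travel":[0,0,2],"twist":0},{"grip":255,"travel":[0,0,4],"twist":0},{"grip":200,"travel":[0,0,4],"twist":0},{"grip":108,"travel":[0,0,4],"twist":0},{"grip":108,"travel":[0,0,0],"twist":0},{"grip":108,"travel":[0,0,0],"twist":0}]'
python3 - <<'E'
from h import *
o,im=snap('wrist','w3'); print(o['position'])
c=im[20:260,200:440]; cv2.imwrite('pics/w3c.png',cv2.resize(c,(600,600),interpolation=cv2.INTER_CUBIC)[:,:,::-1])
for t in ['lid_hole','lid']:
    print(t,[(np.round(d['at'],3).tolist(),round(d['p'],2),proj(d['at'],'wrist',o).round()) for d in search_frame(t,'wrist')])
print('expected',proj([.5172,-.1685,.05],'wrist',o))
E
```

```text
time: 7.0
position: [0.554, -0.1607, 0.2129]
tool_rot: [-0.098, 0.995, -0.001, 0.001]
ft_force: [0.1, -0.0, -0.3]
grip_width: 0.0246
[ 0.55404756 -0.1606672   0.21292912]
lid_hole [([0.558, -0.156, 0.047], 0.61, array([322., 188.]))]
lid [([0.558, -0.159, 0.048], 0.59, array([319., 188.]))]
expected [317.31371861 141.32836446]
```

View pics/w3c.png

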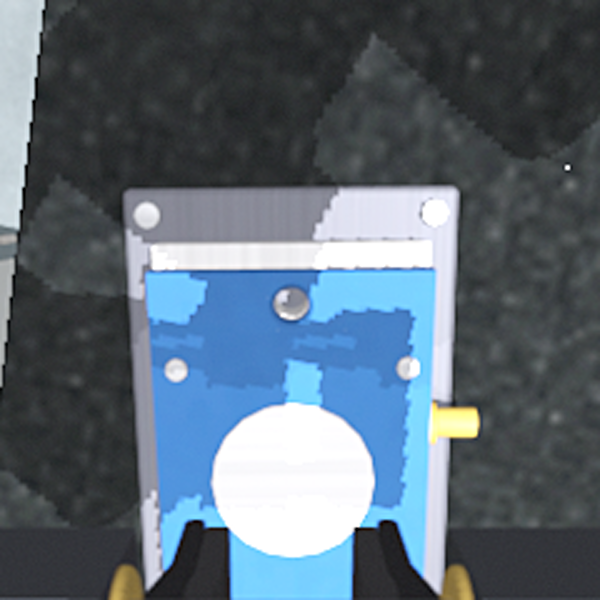

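Lid hole is at pixel (316.4,140.8), within 1 px of the predicted (317.3,141.3), so the hole estimate stands. On to the stand.

```bash
python3 -m jog '[{"grip":90,"travel":[0,4,0],"twist":0},{"grip":90,"travel":[0,5,0],"twist":0},{"grip":90,"travel":[0,5,0],"twist":0},{"grip":90,"travel":[0,5,0],"twist":0},{"grip":90,"travel":[-0.3,5,0],"twist":0},{"grip":90,"travel":[0,5,0],"twist":0},{"grip":90,"travel":[0,5,0],"twist":0},{"grip":90,"travel":[0,4.3,0],"twist":0}]' 20
python3 -m jog '[{"grip":90,"travel":[0,0,0],"twist":0},{"grip":90,"travel":[0,0,0],"twist":0}]'
python3 - <<'E'
from h import *
o,im=snap('wrist','w4'); print(o['position'],Ro.from_quat(o['tool_rot']).as_matrix().round(4))
print([(np.round(d['at'],4).tolist(),round(d['p'],2),proj(d['at'],'wrist',o).round()) for d in search_frame('pin_knob','wrist')])
p=proj([.551,.222,.066],'wrist',o).astype(int); print(p)
c=im[p[1]-60:p[1]+60,p[0]-60:p[0]+60]; cv2.imwrite('pics/w4c.png',cv2.resize(c,(600,600),interpolation=cv2.INTER_CUBIC)[:,:,::-1])
E
```

```text
time: 7.95
position: [0.5492, 0.2247, 0.2097]
tool_rot: [-0.099, 0.995, -0.0, -0.002]
ft_force: [0.0, -1.0, 0.0]
grip_width: 0.0562
time: 8.15
position: [0.5494, 0.2232, 0.2098]
tool_rot: [-0.1, 0.995, -0.0, -0.002]
ft_force: [0.1, -0.6, 0.2]
grip_width: 0.0565
[0.5493874  0.22315428 0.20979761] [[-9.802e-01 -1.980e-01 -3.200e-03]
 [-1.980e-01  9.802e-01 -1.200e-03]
 [ 3.400e-03 -5.000e-04 -1.000e+00]]
[([0.456, 0.2101, 0.0785], 0.76, array([326.,  70.])), ([0.5501, 0.2178, 0.0661], 0.66, array([311., 189.]))]
[315 191]
```

View pics/w4c.png

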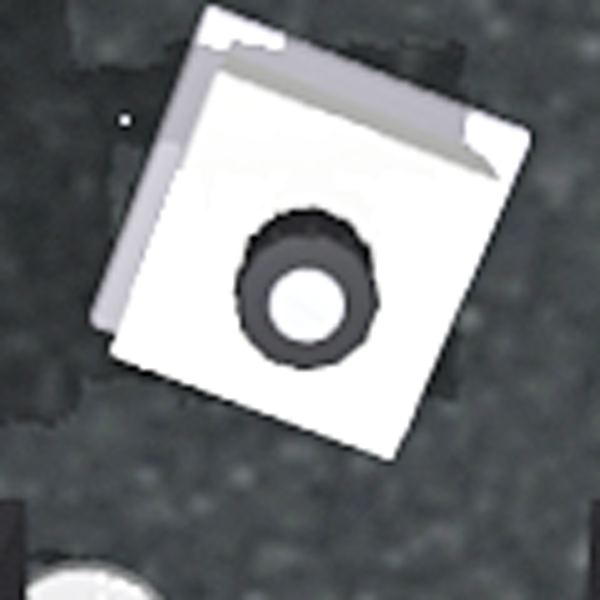

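The knob top is at pixel (316.4,191.6), as predicted. Descending.

```bash
python3 -m jog '[{"grip":90,"travel":[0.2,-0.2,-3],"twist":0},{"grip":90,"travel":[0,0,-3],"twist":0},{"grip":90,"travel":[0,0,-3],"twist":0},{"grip":90,"travel":[0,0,-2.5],"twist":0},{"grip":90,"travel":[0,0,-1.7],"twist":0},{"grip":90,"travel":[0,0,0],"twist":0},{"grip":90,"travel":[0,0,0],"twist":0}]'
```

```text
time: 8.95
position: [0.5528, 0.219, 0.0794]
tool_rot: [-0.097, 0.995, -0.0, -0.0]
ft_force: [0.3, 1.3, 0.1]
grip_width: 0.056
```

```bash
python3 -m jog '[{"grip":90,"travel":[-0.15,0.25,-0.7],"twist":0},{"grip":90,"travel":[0,0,-0.6],"twist":0},{"grip":90,"travel":[0,0,0],"twist":0},{"grip":255,"travel":[0,0,0],"twist":0},{"grip":255,"travel":[0,0,0],"twist":0},{"grip":255,"travel":[0,0,0],"twist":0},{"grip":255,"travel":[0,0,0],"twist":0},{"grip":255,"travel":[0,0,0],"twist":0}]' 35
```

```text
time: 9.75
position: [0.5511, 0.2229, 0.0667]
tool_rot: [-0.098, 0.995, 0.0, 0.0]
ft_force: [0.5, 0.2, 1.3]
grip_width: 0.0243
```

```bash
python3 -m jog '[{"grip":255,"travel":[0,0,1],"twist":0},{"grip":255,"travel":[0,0,2],"twist":0},{"grip":255,"travel":[0,0,3],"twist":0},{"grip":255,"travel":[0,0,3.5],"twist":0},{"grip":255,"travel":[0,0,3.5],"twist":0},{"grip":255,"travel":[0,0,0],"twist":0}]'
python3 -m jog '[{"grip":255,"travel":[0,-4,0],"twist":0},{"grip":255,"travel":[-0.4,-5,0],"twist":0},{"grip":255,"travel":[-0.5,-5,0],"twist":0},{"grip":255,"travel":[-0.5,-5,0],"twist":0},{"grip":255,"travel":[-0.5,-5,0],"twist":0},{"grip":255,"travel":[-0.5,-5,0],"twist":0},{"grip":255,"travel":[-0.5,-5,0],"twist":0},{"grip":255,"travel":[-0.5,-4.5,0],"twist":0}]'
python3 -m jog '[{"grip":255,"travel":[0,-0.6,-2],"twist":0},{"grip":255,"travel":[0,0,-2],"twist":0},{"grip":255,"travel":[0,0,0],"twist":0},{"grip":255,"travel":[0,0,0],"twist":0}]'
python3 - <<'E'
from h import *
o,im=snap('wrist','w5',(140,20,500,290),2.2); print(o['position'],Ro.from_quat(o['tool_rot']).as_matrix().round(4))
E
```

```text
time: 10.35
position: [0.5544, 0.2237, 0.2025]
tool_rot: [-0.098, 0.995, 0.001, 0.006]
ft_force: [1.0, 0.3, -1.7]
grip_width: 0.024
time: 11.15
position: [0.5163, -0.1629, 0.1964]
tool_rot: [-0.098, 0.995, 0.0, -0.0]
ft_force: [0.7, -1.1, -0.1]
grip_width: 0.0243
time: 11.55
position: [0.5167, -0.1664, 0.1563]
tool_rot: [-0.098, 0.995, 0.0, -0.001]
ft_force: [0.3, 0.2, -1.5]
grip_width: 0.0242
[ 0.51671674 -0.16642321  0.1562919 ] [[-9.807e-01 -1.953e-01 -1.400e-03]
 [-1.953e-01  9.807e-01  8.000e-04]
 [ 1.200e-03  1.100e-03 -1.000e+00]]
```

View pics/w5.png

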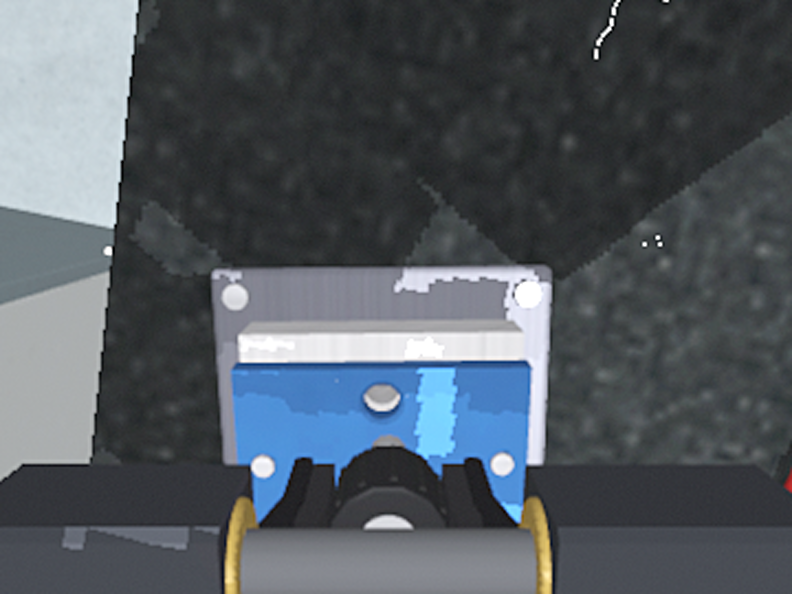

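```bash
python3 - <<'E'
from h import *
o=get_obs(); R=Ro.from_quat(o['tool_rot']).as_matrix(); T=np.array(o['position'])
print('hole',unproj(313.2,201.4,.051,'wrist',o), 'tip',T+R@[0,0,.0587])
for r in (.003,.004,.005): print(r,'tip front edge',proj(T+R@[r,0,.0587],'wrist',o),proj(T+R@[0.005,0,.0547],'wrist',o))
print('knob bottom front',proj(T+R@[.0125,0,.0267],'wrist',o),'knob top front',proj(T+R@[.0125,0,.0007],'wrist',o))
E
python3 -c "
import cv2;a=cv2.imread('pics/w5.png')[340:560,270:500];cv2.imwrite('pics/w5c.png',cv2.resize(a,None,fx=2.5,fy=2.5))"
```

```text
hole [ 0.51780942 -0.16976081  0.051     ] tip [ 0.51734821 -0.16647566  0.09823403]
0.003 tip front edge [318.00039322 218.48214132] [318.03905338 217.45289299]
0.004 tip front edge [318.00360001 216.90594669] [318.03905338 217.45289299]
0.005 tip front edge [318.00681481 215.32581525] [318.03905338 217.45289299]
knob bottom front [318.33600517 221.06656524] knob top front [318.67595276 240.82713662]
```

View pics/w5c.png

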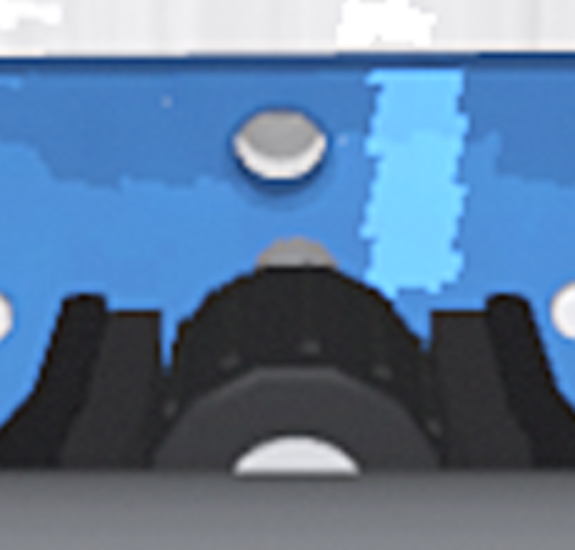

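Relative to the hole, the pin tip is about 2 mm off in y, and x matches. I correct that and descend to just above the lid.

```bash
python3 -m jog '[{"grip":255,"travel":[0,-0.2,-2],"twist":0},{"grip":255,"travel":[0,0,-2],"twist":0},{"grip":255,"travel":[0,0,0],"twist":0},{"grip":255,"travel":[0,0,0],"twist":0}]'
python3 - <<'E'
from h import *
o,im=snap('wrist','w6'); print(o['position']); R=Ro.from_quat(o['tool_rot']).as_matrix(); T=np.array(o['position'])
print('tip pred',proj(T+R@[.0035,0,.0587],'wrist',o),'hole pred',proj([.5175,-.169,.051],'wrist',o))
c=im[170:250,260:370]; cv2.imwrite('pics/w6c.png',cv2.resize(c,None,fx=6,fy=6,interpolation=cv2.INTER_CUBIC)[:,:,::-1])
E
```

```text
time: 12.0
position: [0.5177, -0.1685, 0.1174]
tool_rot: [-0.099, 0.995, -0.0, 0.0]
ft_force: [-1.1, -0.8, -0.3]
grip_width: 0.024
[ 0.5176744  -0.1684577   0.11735838]
tip pred [318.0004121  217.69753628] hole pred [317.19860985 218.60165127]
```

View pics/w6c.png

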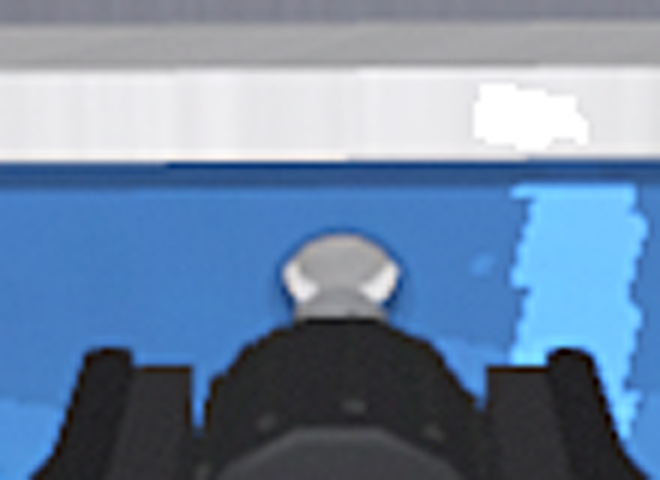

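The tip is centred over the hole (columns 339 and 342 in the crop, rows as predicted). Inserting.

```bash
python3 -m jog '[{"grip":255,"travel":[0,0,-0.6],"twist":0},{"grip":255,"travel":[0,0,-0.6],"twist":0},{"grip":255,"travel":[0,0,-0.5],"twist":0},{"grip":255,"travel":[0,0,0],"twist":0}]'
```

```text
time: 12.45
position: [0.5169, -0.1686, 0.0989]
tool_rot: [-0.098, 0.995, 0.0, -0.0]
ft_force: [0.9, 0.2, -0.6]
grip_width: 0.0239
```

```bash
python3 -m jog '[{"grip":255,"travel":[0,0,-0.5],"twist":0},{"grip":255,"travel":[0,0,-0.5],"twist":0},{"grip":255,"travel":[0,0,-0.5],"twist":0},{"grip":255,"travel":[0,0,0],"twist":0}]' 50
python3 -m jog '[{"grip":255,"travel":[0,0,-0.4],"twist":0},{"grip":255,"travel":[0,0,-0.3],"twist":0},{"grip":255,"travel":[0,0,-0.2],"twist":0},{"grip":255,"travel":[0,0,0],"twist":0},{"grip":255,"travel":[0,0,0],"twist":0}]'
```

```text
time: 12.85
position: [0.5169, -0.1686, 0.0837]
tool_rot: [-0.098, 0.995, 0.0, -0.0]
ft_force: [0.3, 0.7, 0.1]
grip_width: 0.0237
time: 13.35
position: [0.5171, -0.1688, 0.0758]
tool_rot: [-0.098, 0.995, -0.0, -0.0]
ft_force: [-0.8, -0.2, 3.5]
grip_width: 0.0238
```

```bash
python3 -m jog '[{"grip":255,"travel":[0,0,-0.2],"twist":0},{"grip":255,"travel":[0,0,-0.2],"twist":0},{"grip":255,"travel":[0,0,-0.2],"twist":0},{"grip":255,"travel":[0,0,0],"twist":0},{"grip":255,"travel":[0,0,0],"twist":0}]'
```

```text
time: 13.85
position: [0.5166, -0.1688, 0.0697]
tool_rot: [-0.098, 0.995, 0.0, -0.001]
ft_force: [-1.7, -0.7, 6.8]
grip_width: 0.0238
```

```bash
python3 -m jog '[{"grip":255,"travel":[0,0,-0.2],"twist":0},{"grip":255,"travel":[0,0,0],"twist":0},{"grip":255,"travel":[0,0,0],"twist":0}]'
python3 -m jog '[{"grip":255,"travel":[0,0,-0.1],"twist":0},{"grip":255,"travel":[0,0,0],"twist":0},{"grip":255,"travel":[0,0,0],"twist":0}]'
```

```text
time: 14.15
position: [0.5166, -0.1688, 0.0679]
tool_rot: [-0.098, 0.995, 0.0, -0.0]
ft_force: [-3.8, -0.2, 8.1]
grip_width: 0.0238
time: 14.45
position: [0.5166, -0.1689, 0.0671]
tool_rot: [-0.098, 0.995, -0.0, -0.001]
ft_force: [-3.5, -0.9, 7.7]
grip_width: 0.0239
```

Run:
```python
from h import *
o,w=snap('wrist','w7'); o,s=snap('scene','s7'); 
a=cv2.resize(s[190:310,350:480],None,fx=4,fy=4,interpolation=cv2.INTER_CUBIC)[:, :400]
b=cv2.resize(w[150:270,250:380],None,fx=4,fy=4,interpolation=cv2.INTER_CUBIC)[:, :400]
cv2.imwrite('pics/c7.png',np.hstack([a,b])[:,:,::-1]); print(a.shape,b.shape)
R=Ro.from_quat(o['tool_rot']).as_matrix(); T=np.array(o['position'])
print('knob top front',proj(T+R@[.0125,0,.0007],'wrist',o),'bottom front',proj(T+R@[.0125,0,.0267],'wrist',o),o['joint_torque'],o['moment'])
```

```text
(480, 400, 3) (480, 400, 3)
knob top front [318.67633524 240.82401194] bottom front [318.3363537  221.06392982] [ 1.09355606e+00 -3.78693545e+01 -9.20959622e+00  4.30617342e-01
 -7.91753735e-01 -8.33585509e-04] [-0.0859382   0.69133557  0.01816712]
```

View pics/c7.png

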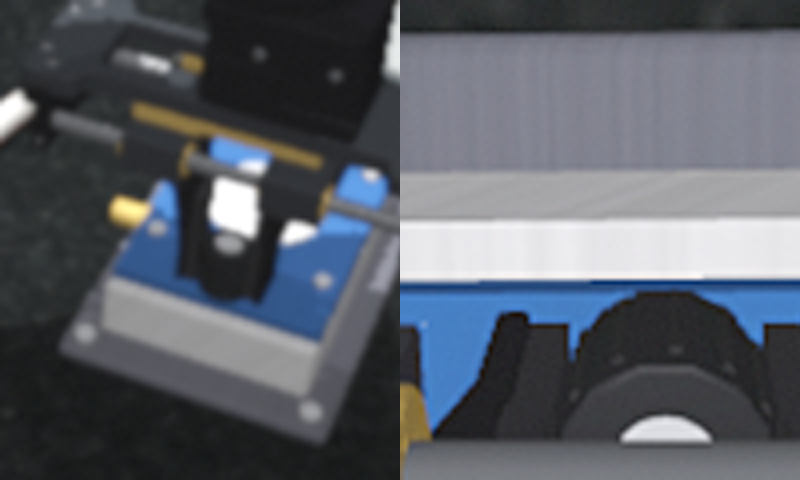

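I've used all 12 views, so the remaining checks are numeric. First: compare the lid's front edge row in the scene images (lid resting vs. now) with what full closure predicts.

Run:
```python
from h import *
s3=cv2.resize(cv2.imread('pics/s3.png'),(220,220),interpolation=cv2.INTER_AREA); full=np.zeros((400,640,3),np.uint8); full[100:320,340:560]=s3
s7=cv2.imread('pics/s7.png')
hinge=np.array([.6446,-.1425,.034]); ex=np.array([np.cos(.2),np.sin(.2),0]); ey=np.array([-np.sin(.2),np.cos(.2),0]); ez=np.array([0,0,1.])
def P(r,y,zl,th): return hinge+ex*(-r*np.cos(th)+zl*np.sin(th))+ey*y+ez*(r*np.sin(th)+zl*np.cos(th))
for y in (-.035,-.015,.015,.035):
    u=[proj(P(.142,y,.0,th),'scene') for th in (.055,.027,0)]; t=[proj(P(.142,y,.01,th),'scene') for th in (.055,.027,0)]
    c=int(round(u[1][0])); out=[]
    for im in (full,s7):
        v=im[235:300,c-1:c+2].astype(int).mean(1); sat=v[:,0]-v[:,2]  # B-R
        g=np.diff(sat); k=int(np.argmin(g[:])); 
        # subpixel lower border of blue: half level crossing
        idx=np.where(sat>30)[0]; k=idx.max() if len(idx) else -1
        out.append(round(235+k+(sat[k]-30)/(sat[k]-sat[k+1]+1e-6),2))
    print(y,c,'pred bottom rest/half/shut',[round(a[1],1) for a in u],'top',[round(a[1],1) for a in t],'meas',out)
o=get_obs(); print(o['position'],o['ft_force'],o['q'])
```

```text
-0.035 420 pred bottom rest/half/shut [np.float64(271.0), np.float64(272.6), np.float64(274.2)] top [np.float64(266.7), np.float64(268.5), np.float64(270.2)] meas [np.float64(269.31), np.float64(272.34)]
-0.015 410 pred bottom rest/half/shut [np.float64(267.4), np.float64(269.1), np.float64(270.6)] top [np.float64(263.2), np.float64(265.0), np.float64(266.6)] meas [np.float64(266.05), np.float64(268.93)]
0.015 394 pred bottom rest/half/shut [np.float64(262.2), np.float64(263.9), np.float64(265.4)] top [np.float64(258.0), np.float64(259.8), np.float64(261.4)] meas [np.float64(260.72), np.float64(263.84)]
0.035 384 pred bottom rest/half/shut [np.float64(258.9), np.float64(260.5), np.float64(262.0)] top [np.float64(254.7), np.float64(256.4), np.float64(258.1)] meas [np.float64(257.59), np.float64(260.54)]
[ 0.5165712  -0.16884307  0.06709003] [-3.73647782 -0.83777442  8.84774049] [-5.21272007e-01  6.91759589e-01  1.77085582e+00 -9.78889258e-04
  6.79784778e-01 -2.28817400e+00]
```

```bash
python3 -m jog '[{"grip":255,"travel":[0,0,-0.1],"twist":0},{"grip":255,"travel":[0,0,0],"twist":0},{"grip":255,"travel":[0,0,0],"twist":0}]' 60
python3 -m jog '[{"grip":255,"travel":[0,0,-0.15],"twist":0},{"grip":255,"travel":[0,0,0],"twist":0},{"grip":255,"travel":[0,0,0],"twist":0}]'
python3 - <<'E'
from h import *
o,w=snap('wrist','w8'); _,s=snap('scene','s8'); a=cv2.imread('pics/s7.png'); b=cv2.imread('pics/s8.png'); w7=cv2.imread('pics/w7.png');w8=cv2.imread('pics/w8.png')
g=lambda i,y0,y1,x0,x1: cv2.cvtColor(i,cv2.COLOR_BGR2GRAY)[y0:y1,x0:x1].astype(np.float32)
print('lid edge shift',cv2.phaseCorrelate(g(a,248,282,378,430),g(b,248,282,378,430)))
for n in ('w6','w7','w8'):
    im=cv2.imread('pics/%s.png'%n) if n!='w6' else cv2.imread('pics/w6.png')
    col=im[200:262,314:319].mean((1)); print(n,[tuple(c.astype(int)) for c in col[18:58]][::1] if 0 else np.round(col[18:58].mean(1)).astype(int))
print(o['position'],o['ft_force'],o['moment'])
E
```

```text
time: 14.85
position: [0.5166, -0.1689, 0.0666]
tool_rot: [-0.098, 0.995, -0.0, -0.0]
ft_force: [-4.6, -1.3, 12.2]
grip_width: 0.0237
time: 15.15
position: [0.5166, -0.1689, 0.0663]
tool_rot: [-0.098, 0.995, -0.0, -0.0]
ft_force: [-5.6, 0.5, 22.2]
grip_width: 0.0241
lid edge shift ((0.03561468479669827, 0.11558641434029937), 0.9931297304698959)
w6 [147 146 148 152 123  27  39  41  41  41  41  42  42  43  42  42  41  42
  45  49  46  39  41  63  81  74  65  64  64  64  64  64  63  62  58  57
 170 221 222 219]
w7 [240 217  67  86  74  35  41  43  43  42  41  42  42  42  42  42  43  42
  45  49  46  40  41  68  87  72  65  64  64  65  64  64  64  63  56  68
 181 226 222 220]
w8 [238 219 109  81  73  37  41  42  42  42  43  42  43  41  42  42  42  42
  44  50  47  41  40  69  87  73  65  65  64  66  64  64  64  64  57  64
 180 226 222 220]
[ 0.51662829 -0.16894031  0.06628108] [-5.62457576  0.53076679 22.23349891] [0.14609022 1.12647423 0.04085182]
```

Run:
```python
from h import *
o=get_obs(); R=Ro.from_quat(o['tool_rot']).as_matrix(); T=np.array(o['position'])
row=lambda x,z: proj(T+R@[x,0,z],'wrist',o)[1]
print('measured bottom-front ~222.8 top-front ~241.0 cap-front ~253.9')
for d in (-.002,-.001,0,.001):
  for h in (.0007,-.001,-.0025,-.0037):
    print(d,h,[round(v,1) for v in (row(.0125+d,h+.026),row(.0125+d,h),row(.0066+d,h), row(.0035+d,h+.058))])
# scene/top check of knob heights vs lid now
for c in ('scene','wrist','top'):
  camera(c); print(c,[(np.round(d['at'],4).tolist(),round(d['p'],2)) for d in search_frame('pin_knob',c)])
print(get_obs()['position'],get_obs()['ft_force'])
```

```text
measured bottom-front ~222.8 top-front ~241.0 cap-front ~253.9
-0.002 0.0007 [np.float64(224.8), np.float64(245.1), np.float64(257.6), np.float64(220.8)]
-0.002 -0.001 [np.float64(225.9), np.float64(246.7), np.float64(259.3), np.float64(221.8)]
-0.002 -0.0025 [np.float64(227.0), np.float64(248.1), np.float64(260.8), np.float64(222.6)]
-0.002 -0.0037 [np.float64(227.8), np.float64(249.2), np.float64(262.0), np.float64(223.3)]
-0.001 0.0007 [np.float64(222.9), np.float64(243.0), np.float64(255.5), np.float64(219.3)]
-0.001 -0.001 [np.float64(224.1), np.float64(244.5), np.float64(257.1), np.float64(220.2)]
-0.001 -0.0025 [np.float64(225.1), np.float64(245.9), np.float64(258.6), np.float64(221.0)]
-0.001 -0.0037 [np.float64(225.9), np.float64(247.0), np.float64(259.9), np.float64(221.7)]
0 0.0007 [np.float64(221.1), np.float64(240.8), np.float64(253.4), np.float64(217.7)]
0 -0.001 [np.float64(222.2), np.float64(242.4), np.float64(255.0), np.float64(218.6)]
0 -0.0025 [np.float64(223.2), np.float64(243.7), np.float64(256.5), np.float64(219.4)]
0 -0.0037 [np.float64(224.0), np.float64(244.8), np.float64(257.7), np.float64(220.1)]
0.001 0.0007 [np.float64(219.2), np.float64(238.7), np.float64(251.3), np.float64(216.1)]
0.001 -0.001 [np.float64(220.3), np.float64(240.2), np.float64(252.9), np.float64(217.0)]
0.001 -0.0025 [np.float64(221.3), np.float64(241.5), np.float64(254.4), np.float64(217.8)]
0.001 -0.0037 [np.float64(222.1), np.float64(242.6), np.float64(255.5), np.float64(218.5)]
scene [([0.5333, 0.1306, 0.0418], 0.74), ([0.4578, 0.2039, 0.0637], 0.68), ([0.5109, -0.1725, 0.0656], 0.63)]
wrist [([0.51, -0.1723, 0.0614], 0.64)]
top [([0.4619, 0.2046, 0.0712], 0.58), ([0.5739, 0.3089, 0.0356], 0.46)]
[ 0.51662771 -0.16892414  0.06628999] [-6.21995004  0.42065675 21.40336771]
```

Hard stop reached: force went from 8 to 22 N over the last ~0.5 mm, the knob hasn't slipped in the grip and the lid edge isn't moving. I relieve the 5–6 N side load and check it stays shut.

```bash
python3 -m jog '[{"grip":255,"travel":[-0.1,0,0],"twist":0},{"grip":255,"travel":[0,0,0],"twist":0},{"grip":255,"travel":[0,0,0],"twist":0}]'
python3 -m jog '[{"grip":255,"travel":[-0.05,0,0],"twist":0},{"grip":255,"travel":[0,0,0],"twist":0},{"grip":255,"travel":[0,0,0],"twist":0}]'
python3 - <<'E'
from h import *
o,w=snap('wrist','w9'); _,s=snap('scene','s9'); a=cv2.imread('pics/s7.png'); b=cv2.imread('pics/s9.png')
g=lambda i,y0,y1,x0,x1: cv2.cvtColor(i,cv2.COLOR_BGR2GRAY)[y0:y1,x0:x1].astype(np.float32)
print('lid edge shift',cv2.phaseCorrelate(g(a,248,282,378,430),g(b,248,282,378,430)))
im=cv2.imread('pics/w9.png'); print(np.round(im[218:258,314:319].mean((1,2))).astype(int)); print(o['position'],o['ft_force'],o['moment'])
# beaker / vial
o2=get_obs(); camera('top')
for t in ('beaker_mid','vial_mid'):
  for c in ('scene','top'): print(t,c,[(np.round(d['at'],3).tolist(),round(d['p'],2)) for d in search_frame(t,c)][:2])
t1=cv2.imread('pics/t1.png'); snap('top','t9'); t9=cv2.imread('pics/t9.png')
print('top diff vial, beaker',np.abs(t1[192:214,194:216].astype(int)-t9[192:214,194:216]).mean(),np.abs(t1[150:184,244:275].astype(int)-t9[150:184,244:275]).mean())
E
```

```text
time: 15.85
position: [0.5165, -0.1689, 0.0663]
tool_rot: [-0.098, 0.995, -0.001, 0.001]
ft_force: [-5.3, 1.2, 19.6]
grip_width: 0.0238
time: 16.15
position: [0.5164, -0.169, 0.0663]
tool_rot: [-0.098, 0.995, -0.001, 0.001]
ft_force: [-3.6, 1.0, 19.2]
grip_width: 0.0239
lid edge shift ((0.021476861882160136, 0.16247777785484985), 1.0147648701451935)
[236 223 150  77  73  36  42  42  42  42  41  41  42  42  43  42  42  41
  44  49  47  39  40  69  87  74  65  64  64  65  64  64  64  63  58  61
 171 222 223 220]
[ 0.51642234 -0.16895453  0.06631066] [-3.56931044  1.02925252 19.17134682] [0.37476923 0.58061921 0.02167271]
beaker_mid scene [([0.64, 0.187, 0.038], 0.82)]
beaker_mid top [([0.657, 0.2, 0.029], 0.84), ([0.552, 0.215, 0.038], 0.73)]
vial_mid scene []
vial_mid top [([0.572, 0.309, 0.036], 0.54)]
top diff vial, beaker 3.4242424242424243 4.692599620493358
```

The readings fit "knob on lid", but the fingertips would also reach the lid at this height, so the two can't be told apart. I'll test it: keep pressing on the lid with the fingertips, open the jaws slightly so the pin can drop if there is a gap, look, then regrip.

```bash
python3 -m jog '[{"grip":160,"travel":[0,0,0],"twist":0},{"grip":160,"travel":[0,0,0],"twist":0},{"grip":160,"travel":[0,0,0],"twist":0}]' 60
python3 - <<'E'
from h import *
o,w=snap('wrist','w10'); _,s=snap('scene','s10'); a=cv2.imread('pics/s9.png'); b=cv2.imread('pics/s10.png')
g=lambda i,y0,y1,x0,x1: cv2.cvtColor(i,cv2.COLOR_BGR2GRAY)[y0:y1,x0:x1].astype(np.float32)
print('lid edge shift',cv2.phaseCorrelate(g(a,248,282,378,430),g(b,248,282,378,430)))
for n in ('w9','w10'):
  im=cv2.imread('pics/%s.png'%n); print(np.round(im[214:258,314:319].mean((1,2))).astype(int))
print(o['position'],o['ft_force'],o['grip_width'])
E
```

```text
time: 16.85
position: [0.517, -0.1696, 0.0649]
tool_rot: [-0.098, 0.995, -0.001, 0.002]
ft_force: [-0.8, -1.3, 7.0]
grip_width: 0.0318
lid edge shift ((1.2164130165676887, -0.13129720297176561), 0.36620413423075104)
[231 231 230 231 236 223 150  77  73  36  42  42  42  42  41  41  42  42
  43  42  42  41  44  49  47  39  40  69  87  74  65  64  64  65  64  64
  64  63  58  61 171 222 223 220]
[231 231 231 231 234 231 186  72  88  88  66  39  40  42  43  42  42  42
  41  43  42  42  42  42  41  41  43  39  41  63  84  80  69  66  64  64
  65  65  64  64  64  60  62 148]
[ 0.51701008 -0.16963469  0.06489964] [-0.81266066 -1.29436221  7.0372362 ] 0.03181548844730872
```

Opening the jaws let the arm drop 1.4 mm onto the lid while the pin stayed put. So the knob had been carrying the load on the lid, and the pin was home. I regrip and press again.

```bash
python3 -m jog '[{"grip":255,"travel":[0,0,0.05],"twist":0},{"grip":255,"travel":[0,0,0],"twist":0},{"grip":255,"travel":[0,0,0],"twist":0},{"grip":255,"travel":[0,0,0],"twist":0}]' 60
python3 -m jog '[{"grip":255,"travel":[0,0,-0.15],"twist":0},{"grip":255,"travel":[0,0,0],"twist":0},{"grip":255,"travel":[0,0,0],"twist":0}]'
```

```text
time: 17.35
position: [0.5166, -0.169, 0.0651]
tool_rot: [-0.098, 0.995, -0.001, 0.001]
ft_force: [-0.2, -0.0, 7.3]
grip_width: 0.0238
time: 17.65
position: [0.5165, -0.169, 0.0637]
tool_rot: [-0.098, 0.995, -0.0, 0.001]
ft_force: [-1.4, 0.1, 7.4]
grip_width: 0.0237
```

```bash
python3 -m jog '[{"grip":255,"travel":[0,0,-0.15],"twist":0},{"grip":255,"travel":[0,0,0],"twist":0},{"grip":255,"travel":[0,0,0],"twist":0}]'
python3 - <<'E'
from h import *
o,w=snap('wrist','w11'); _,s=snap('scene','s11'); b=cv2.imread('pics/s11.png')
g=lambda i,y0,y1,x0,x1: cv2.cvtColor(i,cv2.COLOR_BGR2GRAY)[y0:y1,x0:x1].astype(np.float32)
for n in ('s7','s9'): print(n,'lid edge shift',cv2.phaseCorrelate(g(cv2.imread(f'pics/{n}.png'),248,282,378,430),g(b,248,282,378,430)))
im=cv2.imread('pics/w11.png'); print(np.round(im[214:262,314:319].mean((1,2))).astype(int))
print(o['position'],o['ft_force'])
E
```

```text
time: 17.95
position: [0.5165, -0.1691, 0.0625]
tool_rot: [-0.098, 0.995, -0.001, 0.001]
ft_force: [-1.5, 0.9, 10.1]
grip_width: 0.024
s7 lid edge shift ((0.24532746726727694, 0.19347854135656561), 0.9362348489800598)
s9 lid edge shift ((0.1864653622677217, 0.07571532714822737), 0.9680998472519863)
[231 231 231 231 231 231 232 240 217  68  83  67  37  40  41  43  43  42
  42  43  43  42  42  42  44  42  43  42  42  40  60  82  79  68  64  65
  65  65  64  65  64  63  58  66 183 212 138  77]
[ 0.51650333 -0.16907924  0.06248783] [-1.54492457  0.90459935 10.11452506]
```

```bash
python3 -m jog '[{"grip":255,"travel":[0,0,-0.1],"twist":0},{"grip":255,"travel":[0,0,0],"twist":0},{"grip":255,"travel":[0,0,0],"twist":0}]'
python3 -m jog '[{"grip":255,"travel":[0,0,-0.1],"twist":0},{"grip":255,"travel":[0,0,0],"twist":0},{"grip":255,"travel":[0,0,0],"twist":0}]'
python3 - <<'E'
from h import *
o,w=snap('wrist','w12'); _,s=snap('scene','s12'); b=cv2.imread('pics/s12.png')
g=lambda i,y0,y1,x0,x1: cv2.cvtColor(i,cv2.COLOR_BGR2GRAY)[y0:y1,x0:x1].astype(np.float32)
for n in ('s7','s9'): print(n,'lid edge shift',cv2.phaseCorrelate(g(cv2.imread(f'pics/{n}.png'),248,282,378,430),g(b,248,282,378,430)))
im=cv2.imread('pics/w12.png'); print(np.round(im[214:262,314:319].mean((1,2))).astype(int))
print(o['position'],o['ft_force'])
E
```

```text
time: 18.35
position: [0.5165, -0.1691, 0.0622]
tool_rot: [-0.098, 0.995, -0.001, 0.001]
ft_force: [-3.7, 1.3, 14.7]
grip_width: 0.0241
time: 18.65
position: [0.5165, -0.1691, 0.0621]
tool_rot: [-0.098, 0.995, -0.001, 0.001]
ft_force: [-4.0, 1.5, 21.1]
grip_width: 0.0243
s7 lid edge shift ((0.24047881993260134, 0.22333446070916096), 0.9437144258875906)
s9 lid edge shift ((0.20642836146268095, 0.13824486289952986), 0.9704238178798691)
[231 231 231 231 231 231 232 240 217  68  83  66  38  41  41  42  42  43
  42  43  42  42  42  43  42  43  42  42  41  40  60  82  79  68  65  65
  65  64  65  64  64  63  59  60 178 209 138  77]
[ 0.51652933 -0.16912467  0.06210579] [-4.02803336  1.50171458 21.06786534]
```

Hard stop again (21 N). It is about 4 mm lower on the knob than the first stop, with the lid edge at its lowest and the grip steady. That is shut and home, so I hand in while pressing.

```bash
python3 -c "
from rig import *
print(hand_in()); o=get_obs(); print(o['time'],o['ft_force'],o['position'])"
```

```text
the job is handed in; nothing more can be done
None
the job is handed in; nothing more can be done
```

The lid is shut, the pin is through it into the hole below, and I handed in at about 19 s, still gripping the knob and pressing down with about 21 N. No verdict came back.

I swung the blue lid down with the closed fingers. Then I took the smaller black-knobbed pin out of the white stand, lined it up with the lid hole using the wrist camera, and pushed it home.

**Checks that passed:**
- **Hard stop:** the force rose from about 10 to 21 N over the last 0.4 mm.
- **Lid edge:** at the first stop the front edge had dropped about 3.15 of the 3.2 pixels predicted for full closure. It was at the same place or slightly lower (0.14 px) at the end.
- **Grip:** the knob did not slip in the fingers over the last press.
- **Beaker and vial:** the beaker was found in the same place as at the start, and picture differences around both were small. The network missed the vial in the scene view but found it in the top view.

**Checks that disagreed:**
- **Stop height:** the first stop came about 4 mm lower than I calculated from the height at which I gripped the pin. I did not find out why.
- **Opening the jaws:** to test this, I opened the jaws slightly while pressing down on the lid, before handing in. The arm sank 1.4 mm while the pin appeared to stay put, so the knob had been resting on the lid. I then regripped and pressed again. The lid may have sprung up a little while the jaws were open.
- **What carries the final load:** I can't say for sure how much of the 21 N goes through the knob and how much through the fingertips on the lid. There is also a side force of about 4 N.

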